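# Find the loose chute flap and push it open

## Task

One of the four identical metal flaps in the drop-chute bench has been left uncaught. With the closed fingertips press gently on the black pad of one flap after another until you find the one that tips, push that flap down until it is fully open, and then draw the hand clear so that it stays open. Do not force the flaps that stand firm, grasp nothing, and leave the loose things around where they are.

Things in the scene. Friction and masses are not known exactly. Their poses are not given: they have to be found in the camera images.
- deck: Drop-chute bench: fixed white box, 210 mm deep (its x), 400 wide (its y), 90 high, yaw up to 20 degrees. Four identical aluminium flaps, 94 mm apart, lie flush in its top, each over its own 110 x 86 mm well, 82 deep. Origin at table height, 20 mm to the robot side of its middle; x runs from the robot side to the far side, y to the left along the row. Flat ledge behind the flaps, x = 48 to 125 mm.
- pad_a (a point): Middle of the black rubber pad (28 mm across, flush) on flap a, first from the left as the robot sees it (greatest y): the spot to press. When shut it is 90 mm above the table, 26 mm from the free edge, 52 mm to the robot side of the hinge. Flap 103 mm (deck x, -58 to +45) x 82 x 6 mm. A caught flap gives 1 to 3 mm, stands firm and springs back; the one uncaught (any of the four) tips under 2 to 5 N.
- flap_a (a joint): Angle of flap a, rad: 0 shut, 0.8 fully open at its stop. Stiff hinge (two dark barrels) along deck y at x = 20 mm, z = 87 mm: pad side goes down, short far part rises up to 18 mm. No spring: friction keeps it where left. Pushed straight down at the pad it is fully open with the fingertips 35 to 50 mm below the bench top (by finger thickness); the well is clear there.
- pad_b (a point): Middle of the black rubber pad (28 mm across, flush) on flap b, second from the left: the spot to press. When shut it is 90 mm above the table, 26 mm from the free edge, 52 mm to the robot side of the hinge. Flap 103 mm (deck x, -58 to +45) x 82 x 6 mm. A caught flap gives 1 to 3 mm, stands firm and springs back; the one uncaught (any of the four) tips under 2 to 5 N.
- flap_b (a joint): Angle of flap b, rad: 0 shut, 0.8 fully open at its stop. Stiff hinge (two dark barrels) along deck y at x = 20 mm, z = 87 mm: pad side goes down, short far part rises up to 18 mm. No spring: friction keeps it where left. Pushed straight down at the pad it is fully open with the fingertips 35 to 50 mm below the bench top (by finger thickness); the well is clear there.
- pad_c (a point): Middle of the black rubber pad (28 mm across, flush) on flap c, third from the left: the spot to press. When shut it is 90 mm above the table, 26 mm from the free edge, 52 mm to the robot side of the hinge. Flap 103 mm (deck x, -58 to +45) x 82 x 6 mm. A caught flap gives 1 to 3 mm, stands firm and springs back; the one uncaught (any of the four) tips under 2 to 5 N.
- flap_c (a joint): Angle of flap c, rad: 0 shut, 0.8 fully open at its stop. Stiff hinge (two dark barrels) along deck y at x = 20 mm, z = 87 mm: pad side goes down, short far part rises up to 18 mm. No spring: friction keeps it where left. Pushed straight down at the pad it is fully open with the fingertips 35 to 50 mm below the bench top (by finger thickness); the well is clear there.
- pad_d (a point): Middle of the black rubber pad (28 mm across, flush) on flap d, last, on the right (least y): the spot to press. When shut it is 90 mm above the table, 26 mm from the free edge, 52 mm to the robot side of the hinge. Flap 103 mm (deck x, -58 to +45) x 82 x 6 mm. A caught flap gives 1 to 3 mm, stands firm and springs back; the one uncaught (any of the four) tips under 2 to 5 N.
- flap_d (a joint): Angle of flap d, rad: 0 shut, 0.8 fully open at its stop. Stiff hinge (two dark barrels) along deck y at x = 20 mm, z = 87 mm: pad side goes down, short far part rises up to 18 mm. No spring: friction keeps it where left. Pushed straight down at the pad it is fully open with the fingertips 35 to 50 mm below the bench top (by finger thickness); the well is clear there.
- blanks: Bystander: a neat stack of tag blanks, 34 by 60 by 16 mm, lying loose on the ledge towards its left. Origin at the middle of its underside.
- gauge: Bystander: a stepped steel gauge block, 30 by 45 by 26 mm, loose on the ledge towards its right. Origin at the middle of its underside.
- cleaner: Bystander: a white bottle 48 mm across and 110 mm tall, standing on the table beyond the bench's left end. Origin at the middle of its underside, z along its axis.
- tray: Bystander: an open black tray of blanks, 110 by 80 by 30 mm, on the table beyond the bench's right end. Origin at the middle of its underside.

How it is judged:
On the way, in this order (a step that is already met when the one before it is completed fails the run):
1. a flap tips under the fingertips (((value of joint flap_a between 0.12 and 0.5 rad and contact force between the fingers and deck above 0.5 N) or (value of joint flap_b between 0.12 and 0.5 rad and contact force between the fingers and deck above 0.5 N) or (value of joint flap_c between 0.12 and 0.5 rad and contact force between the fingers and deck above 0.5 N) or (value of joint flap_d between 0.12 and 0.5 rad and contact force between the fingers and deck above 0.5 N))), for 0.05 s.
2. that flap is pushed open (value of joint any of flap_a, flap_b, flap_c, flap_d above 0.65 rad), for 0.1 s.
At the end, for the whole second after the job is handed in: One flap stands open by more than 0.65 rad (of 0.8) and at rest, the other three are shut (under 0.06 rad), and the stack of blanks, gauge block, bottle and tray are upright and within 15 mm of where they began (((value of joint flap_a above 0.65 rad and velocity of joint flap_a between -0.1 and 0.1 rad/s and value of joint each of flap_b, flap_c, flap_d below 0.06 rad) or (value of joint flap_b above 0.65 rad and velocity of joint flap_b between -0.1 and 0.1 rad/s and value of joint each of flap_a, flap_c, flap_d below 0.06 rad) or (value of joint flap_c above 0.65 rad and velocity of joint flap_c between -0.1 and 0.1 rad/s and value of joint each of flap_a, flap_b, flap_d below 0.06 rad) or (value of joint flap_d above 0.65 rad and velocity of joint flap_d between -0.1 and 0.1 rad/s and value of joint each of flap_a, flap_b, flap_c below 0.06 rad)) and distance of each of blanks, gauge, cleaner, tray from where it was at the start of the episode below 0.015 m and angle between each of blanks, gauge, cleaner, tray's own z axis and vertical below 0.2 rad); the robot touches nothing.
It fails at once if the bench or a firm flap is pressed harder than 45 N (contact force between the fingers and deck above 45 N and value of joint each of flap_a, flap_b, flap_c, flap_d below 0.12 rad).
It fails at once if a loose thing is touched hard, shifted by more than 15 mm or lifted (distance of any of blanks, gauge, cleaner, tray from where it was at the start of the episode above 0.015 m or contact force between the fingers and blanks above 3 N or contact force between the fingers and gauge above 3 N or contact force between the fingers and cleaner above 3 N or contact force between the fingers and tray above 3 N).
It also fails if it takes over 45 s, if anything falls off the work surface, if the arm or the gripper's body presses on something with over 40 N, if the wrist force passes 120 N, or if a joint passes its speed limit or range.

## Robot

A 6-joint arm with a two-finger parallel gripper is mounted at the origin on the work surface. World frame = base frame: x ahead of the robot, y to its left, z up, the work surface at z = 0. Lengths are in m, angles in rad, forces in N, time in s.
With the tool pointing down it reaches from about 0.425 to 1.125 m from the base axis. Payload 14.9 kg.
Tool frame: the origin (TCP) lies at the very end of the fingers, on their centre line; the grasp point (between the pads) lies 19 mm behind it (ctrl.hold_point_z is the distance from the TCP to the grasp point, in m); z points along the fingers, x is the direction in which the jaws open and shut, and the axes are right-handed (so a half turn about z gives the same grasp; the last joint's range is limited). The gripper opens to 91 mm and grips with 3 to 60 N. Pads are 32 mm wide; open, the fingers measure 118 mm over their backs; the gripper's body (76 mm by 178 mm) begins 60 mm behind the grasp point.
Start: joints at [-1.383, 0.379, 1.734, -0, 1.028, -0.033], TCP at [0.153, -0.683, 0.214] pointing down, gripper open.
Joint ranges: [-2.77, 2.77], [-0.74, 2.19], [0, 2.66], [-1.06, 4.2], [0.31, 2.87], [-3.08, 3.08]. Speed limits (rad/s): [1.89, 1.89, 2.39, 3.14, 3.14, 3.14].

## Interface

Orientations are given as a unit quaternion [x, y, z, w].
In Python, from workcell import ctrl gives the robot as it stands.
- The arm moves only by the shell command python3 -m pendant 'ROWS' [OPENING]. ROWS is text: rows parted by semicolons, each of 4 numbers parted by spaces: the shift along the tool's x, y, z in m, then the turn about the tool's z in rad. A call has 1 to 12 rows; each row is the pose to reach, as a shift and turn from the pose commanded when the call began, along the tool's axes at that moment; what a row does not reach only later rows make up. A row lasts 1/8 s, in which the tool goes at most 62.5 mm and 10.7 degrees, less where a joint would pass 70% of its speed; a pose out of reach is approached as far as the arm can. A call with a gripper value outside its range is refused whole. OPENING is the closure, from -1 (fully open) to 1 (shut), so that 0 is half open, set as the call begins (- or left out, the last holds). The fingers move at their own pace and stop on an object; the grip force is fixed at half the most. Time passes only in rows, so rows that repeat a pose let the fingers close. It gives the time, the measured TCP pose, the force and the opening at its end, in the units of the state.
- ctrl.get_state(): the state, without advancing time (a new reading comes with each control period).
- ctrl.camera(name): name is "scene" or "top" or "wrist"; returns the picture (420x560x3 uint8, blue, green, red); there is no depth.
- ctrl.camera_model(name): a dict with "fov_y" (degrees; the focal length in pixels is half the picture's height over the tangent of half this angle, whatever the lens; pixels are square), "cx", "cy" (the principal point, pixels), "dist_coeffs" ([k1, k2, p1, p2, k3] as OpenCV has them; the pictures are not rectified), "cam_to_world" (4x4, takes a point from camera to world coordinates). Camera axes: x right, y up, looking along -z (the intrinsics and any distortion apply to the point x, -y, -z); pixel columns grow to the right and rows downward; lengths in m; the calibration is good to about 2 mm. A picture is of the moment at which its call begins: read the wrist's pose just before it. camera_model takes no time and is no camera call; for the wrist camera it gives the pose at the moment of the call.
- ctrl.sign_off(): hands the job in, once; it reports no verdict.
The state is a dict: "time_s": time; "joint_positions": joint angles; "qd": joint speeds; "effort": joint torques, N m; "tool_pos": TCP position; "eef_rot": TCP orientation; "contact_force": force on the tool from outside, world axes, zero at the start; "wrist_torque": the same for the moment, N m; "opening": finger opening in m.
Only numpy, scipy, OpenCV 4.12 (cv2) and the standard library are available. Lean on these libraries where they do the work, as an engineer would, in place of code of your own. Each camera call takes 0.05 s, during which the arm holds its last target. There are 200 camera calls.

## Working session

There is one attempt and no reset: what is moved stays moved. The work goes in short steps, Python scripts to look and compute and a shell command to move; the robot and the scene stay as the last step left them, time stands still between calls to the robot, and variables do not carry over. Pictures are saved under pics/ and viewed, about 8 in all and at most 12, crops included, and the job is handed in when it is done.

```bash
mkdir -p pics
cat > h.py <<'E'
import cv2, numpy as np
from workcell import ctrl
from scipy.spatial.transform import Rotation as R
def ray(name,px,z,m=None):
    m=m or ctrl.camera_model(name); f=210/np.tan(np.radians(m["fov_y"])/2)
    K=np.array([[f,0,m["cx"]],[0,f,m["cy"]],[0,0,1]])
    u=cv2.undistortPoints(np.array(px,float).reshape(-1,1,2),K,np.array(m["dist_coeffs"],float)).reshape(-1,2)
    T=np.array(m["cam_to_world"]); d=np.c_[u[:,0],-u[:,1],-np.ones(len(u))]@T[:3,:3].T; o=T[:3,3]
    return o+d*((z-o[2])/d[:,2])[:,None]
def totool(p):
    s=ctrl.get_state(); return R.from_quat(s["eef_rot"]).inv().apply(np.array(p)-s["tool_pos"])
E
python3 - <<'E'
from h import *
a=ctrl.camera("top");b=ctrl.camera("scene")
cv2.imwrite("pics/top.png",a);cv2.imwrite("pics/scene.png",b)
s=ctrl.get_state();print(s)
print(R.from_quat(s["eef_rot"]).as_matrix().round(3))
E
```

```text
{'time_s': 0.1, 'joint_positions': array([-1.38333522e+00,  3.79347408e-01,  1.73469306e+00, -1.63630348e-05,
        1.02852100e+00, -3.32885109e-02]), 'qd': array([ 2.23564947e-03, -2.71707666e-03, -1.27095828e-03,  1.75354099e-03,
        1.12603779e-03, -5.83035484e-05]), 'effort': array([ 1.47846862e-03, -7.65035176e+01, -4.35292947e+01,  6.52874610e-02,
        3.98045266e-02, -1.46088036e-05]), 'tool_pos': array([ 0.15320737, -0.68267634,  0.21337447]), 'eef_rot': array([ 7.80694905e-01, -6.24912178e-01, -3.72447128e-04, -3.09812722e-04]), 'contact_force': array([-0.34334407,  0.38086148, -0.27395908]), 'wrist_torque': array([ 0.01771999, -0.02709614, -0.02822288]), 'opening': 0.09111061618066625}
[[ 0.219 -0.976 -0.   ]
 [-0.976 -0.219  0.001]
 [-0.001 -0.    -1.   ]]
```

View pics/top.png

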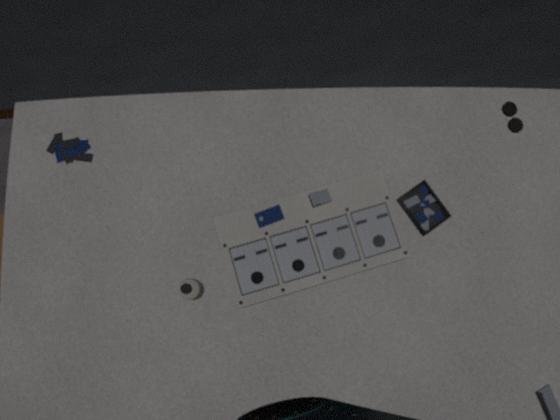

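View pics/scene.png

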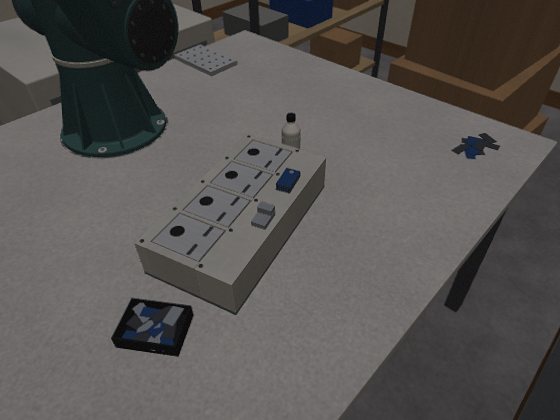

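The top view shows the pads a to d at about (257,278), (298,265), (339,253) and (379,241). In the scene view they are at (253,152), (232,175), (206,201) and (177,231). Bottle, tray, blanks and gauge are all clear of the pads.

```bash
cat > m.py <<'E'
from h import *
def cen(img,seeds,r=12):
    g=cv2.cvtColor(img,cv2.COLOR_BGR2GRAY); out=[]
    for x,y in seeds:
        w=g[y-r:y+r+1,x-r:x+r+1].astype(float); t=(w.min()+np.median(w))/2
        n,l,st,c=cv2.connectedComponentsWithStats((w<t).astype(np.uint8)); k=l[r,r] or 1+np.argmax(st[1:,4])
        out.append((c[k]+[x-r,y-r]).tolist()+[int(st[k,4])])
    return np.array(out)
E
python3 - <<'E'
from m import *
P={}
for n,s in (("top",[(257,278),(298,265),(339,253),(379,241)]),("scene",[(253,152),(232,175),(206,201),(177,231)])):
    c=cen(cv2.imread(f"pics/{n}.png"),s); P[n]=ray(n,c[:,:2],.09); print(n,c.round(1).tolist(),P[n].round(4).tolist(),np.linalg.norm(np.diff(P[n],axis=0),axis=1).round(4))
p=(P["top"]+P["scene"])/2; d=p[0]-p[3]; yaw=np.arctan2(-d[0],d[1]); print("yaw",yaw, "reach",np.linalg.norm(p[:,:2],axis=1))
for q in p: print(q.round(4),totool(q).round(4))
E
```

```text
top [[256.6, 277.1, 111.0], [297.7, 265.0, 106.0], [338.4, 252.7, 112.0], [378.5, 240.6, 114.0]] [[0.4655, 0.0934, 0.09], [0.4896, 0.0028, 0.09], [0.5139, -0.088, 0.09], [0.5381, -0.179, 0.09]] [0.0937 0.0939 0.0942]
scene [[253.0, 151.5, 62.0], [231.1, 174.4, 79.0], [205.8, 200.5, 94.0], [176.8, 230.6, 118.0]] [[0.4666, 0.0918, 0.09], [0.4912, 0.0012, 0.09], [0.5152, -0.0896, 0.09], [0.5398, -0.1802, 0.09]] [0.0939 0.0939 0.0939]
yaw 0.26163519599726043 reach [0.47519184 0.49040835 0.52216044 0.56809723]
[0.4661 0.0926 0.09  ] [-0.6878 -0.475   0.124 ]
[0.4904 0.002  0.09  ] [-0.5941 -0.4789  0.124 ]
[ 0.5146 -0.0888  0.09  ] [-0.5002 -0.4826  0.1239]
[ 0.539  -0.1796  0.09  ] [-0.4063 -0.4866  0.1238]
```

Both views agree to about 2 mm, and the pitch (94 mm) and yaw (15°) fit. The tool's axes already nearly match the deck: tool x is about −deck y and tool y about −deck x. I'll move above pad d with the fingers shut.

```bash
python3 -m pendant '-0.406 -0.487 0.0 -0.041;-0.406 -0.487 0.0 -0.041;-0.406 -0.487 0.0 -0.041;-0.406 -0.487 0.0 -0.041;-0.406 -0.487 0.0 -0.041;-0.406 -0.487 0.0 -0.041;-0.406 -0.487 0.0 -0.041;-0.406 -0.487 0.0 -0.041;-0.406 -0.487 0.0 -0.041;-0.406 -0.487 0.0 -0.041;-0.406 -0.487 0.0 -0.041;-0.406 -0.487 0.08 -0.041' 1
python3 - <<'E'
from h import *
s=ctrl.get_state();print(totool([.539,-.1796,.09]).round(4),s["contact_force"],R.from_quat(s["eef_rot"]).as_matrix().round(3).tolist())
cv2.imwrite("pics/w1.png",ctrl.camera("wrist"))
E
```

```text
time_s: 1.6
tool_pos: [0.5429, -0.1807, 0.1543]
eef_rot: [0.794, -0.608, 0.004, -0.001]
contact_force: [1.9, -1.7, -0.1]
opening: 0.0
[-0.0024  0.0039  0.0643] [ 1.8610978  -1.7089805  -0.10452073] [[0.26, -0.965, 0.008], [-0.965, -0.26, -0.003], [0.005, -0.007, -1.0]]
```

View pics/w1.png

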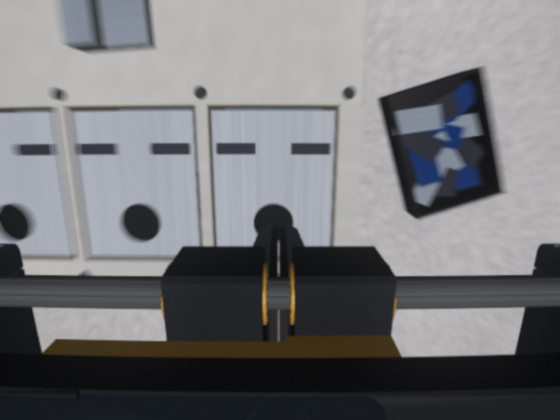

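The wrist view shows the shut fingertips over pad d at (273,220). The flap is aligned with the jaws and the tray is clear. Next I descend to just above the pad.

```bash
python3 -m pendant '0 0 0.02 0;0 0 0.04 0;0 0 0.05 0;0 0 0.05 0;0 0 0.05 0'
python3 -c "
from h import *
print(totool([.539,-.1796,.09]).round(4))"
```

```text
time_s: 2.28
tool_pos: [0.54, -0.1805, 0.1022]
eef_rot: [0.793, -0.609, 0.0, -0.0]
contact_force: [-0.6, -1.0, 0.5]
opening: 0.0004
[-0.0011  0.0008  0.0122]
```

```bash
python3 -m pendant '0 0 0.006 0;0 0 0.011 0;0 0 0.013 0;0 0 0.014 0;0 0 0.014 0'; python3 -m pendant '0 0 0.001 0;0 0 0.002 0;0 0 0.002 0'
```

```text
time_s: 2.9
tool_pos: [0.5397, -0.1803, 0.0882]
eef_rot: [0.793, -0.609, -0.0, 0.0]
contact_force: [-7.0, 2.2, 17.2]
opening: 0.0008
time_s: 3.28
tool_pos: [0.5397, -0.1803, 0.087]
eef_rot: [0.793, -0.609, -0.0, 0.0]
contact_force: [-12.5, 3.8, 32.0]
opening: 0.0001
```

Pad d is firm: 32 N after about 3 mm. I lift and go to pad c.

```bash
python3 -m pendant '0 0 -0.025 0;-0.03 0 -0.03 0;-0.06 0 -0.03 0;-0.094 0 -0.03 0;-0.095 0 -0.03 0;-0.095 0 -0.018 0;-0.095 0 -0.018 0'
python3 -c "
from h import *
print(totool([.5146,-.0888,.09]).round(4),ctrl.get_state()['contact_force'])"
```

```text
time_s: 4.15
tool_pos: [0.5145, -0.0889, 0.1022]
eef_rot: [0.793, -0.609, -0.001, 0.0]
contact_force: [0.4, -0.2, -0.6]
opening: 0.0005
[-0.0001 -0.0001  0.0122] [ 0.42343256 -0.22049274 -0.56163374]
```

```bash
python3 -m pendant '0 0 0.006 0;0 0 0.011 0;0 0 0.013 0;0 0 0.014 0;0 0 0.014 0'
```

```text
time_s: 4.78
tool_pos: [0.5151, -0.0885, 0.0895]
eef_rot: [0.793, -0.609, 0.0, -0.0]
contact_force: [0.3, -0.5, 0.7]
opening: 0.0002
```

```bash
python3 -m pendant '0 0 0.001 0;0 0 0.002 0;0 0 0.002 0'; python3 -m pendant '0 0 0.0015 0;0 0 0.0015 0'
```

```text
time_s: 5.15
tool_pos: [0.5151, -0.0885, 0.0875]
eef_rot: [0.793, -0.609, 0.0, -0.0]
contact_force: [-0.8, -0.1, 2.3]
opening: 0.0004
time_s: 5.4
tool_pos: [0.515, -0.0885, 0.0859]
eef_rot: [0.793, -0.609, 0.0, -0.0]
contact_force: [-0.6, 0.6, 1.2]
opening: 0.0005
```

```bash
python3 -m pendant '0 0 0.001 0;0 0 0.002 0;0 0 0.002 0'; python3 -m pendant '0 0 0.001 0;0 0 0.002 0;0 0 0.003 0;0 0 0.003 0'
```

```text
time_s: 5.78
tool_pos: [0.5151, -0.0885, 0.0839]
eef_rot: [0.793, -0.609, 0.0, -0.0]
contact_force: [0.7, -0.9, 2.3]
opening: 0.0003
time_s: 6.28
tool_pos: [0.515, -0.0885, 0.0809]
eef_rot: [0.793, -0.609, -0.0, 0.0]
contact_force: [1.7, -0.5, 2.9]
opening: 0.0007
```

Flap c tips: it is about 9 mm down under only 2–3 N. I push on slowly.

```bash
python3 -m pendant '0 0 0.003 0;0 0 0.006 0;0 0 0.009 0;0 0 0.012 0;0 0 0.015 0;0 0 0.018 0;0 0 0.021 0;0 0 0.024 0;0 0 0.024 0'; python3 -m pendant '0 0 0.002 0;0 0 0.004 0;0 0 0.006 0;0 0 0.006 0'
```

```text
time_s: 7.4
tool_pos: [0.5146, -0.0884, 0.0566]
eef_rot: [0.793, -0.609, -0.0, 0.0]
contact_force: [0.2, -0.1, 1.2]
opening: 0.0002
time_s: 7.9
tool_pos: [0.5159, -0.0885, 0.0528]
eef_rot: [0.793, -0.609, 0.0, -0.0]
contact_force: [-14.2, 4.0, 45.3]
opening: 0.0003
```

The force rose sharply 37 mm below the top, inside the 35–50 mm range given, so the flap is at its stop. I draw straight up and look.

```bash
python3 -m pendant '0 0 -0.01 0;0 0 -0.03 0;0 0 -0.06 0;0 0 -0.10 0;0 0 -0.15 0;0 0 -0.17 0;0 0 -0.17 0'
python3 - <<'E'
from h import *
w=ctrl.camera("wrist");cv2.imwrite("pics/s2.png",ctrl.camera("scene"));cv2.imwrite("pics/w2.png",w); s=ctrl.get_state(); print(s["time_s"],s["contact_force"],s["tool_pos"])
E
```

```text
time_s: 8.78
tool_pos: [0.5156, -0.0886, 0.2221]
eef_rot: [0.793, -0.609, 0.001, -0.001]
contact_force: [0.2, 0.2, -0.1]
opening: 0.0006
8.875 [ 0.5580638   0.24645817 -0.73206166] [ 0.51442924 -0.08833256  0.21992551]
```

View pics/w2.png

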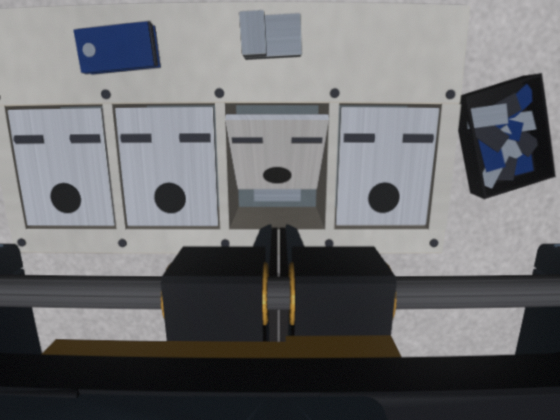

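View pics/s2.png

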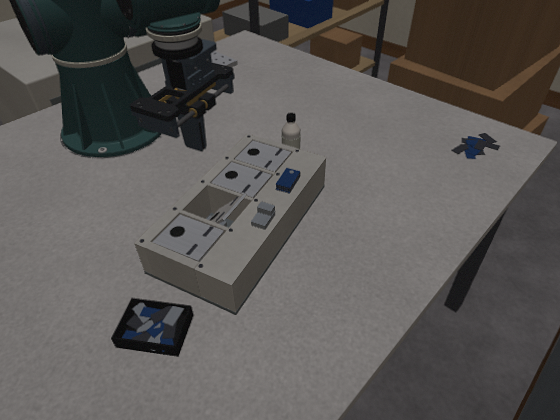

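In the wrist view flap c is clearly open, with its pad at (277,175). The other three flaps are flush and the bystanders are in place. One numeric check of the angle comes before handing in.

Run:
```python
from m import *
c=cen(cv2.imread("pics/w2.png"),[(277,175)],20)[:,:2]; print(c)
ex=np.array([np.cos(.2616),np.sin(.2616)]); pad=np.array([.5146,-.0888])
for th in (.6,.65,.7,.75,.8,.85):
    z=.087-.052*np.sin(th)+.003*np.cos(th); x=.052-.052*np.cos(th)-.003*np.sin(th)
    print(th,((ray("wrist",c,z)[0,:2]-pad)@ex-x).round(4))
```

```text
[[276.6969697  174.68870523]]
0.6 0.0069
0.65 0.0052
0.7 0.0033
0.75 0.0013
0.8 -0.0008
0.85 -0.0029
```

The pad's ray matches an opening of about 0.78 rad, which is the stop. Handing in.

```bash
python3 -c "
from workcell import ctrl
print(ctrl.sign_off())"
```

```text
the job is handed in; nothing more can be done
None
```

Flap c, third from the left, was the uncaught one. It is now fully open and the job is handed in; the system gave no verdict.

- **Finding it:** I pressed d first. It gave about 3 mm and stood firm, with about 32 N upward at the wrist (about 35 N in all, under the 45 N limit). Flap c then tipped under 2–3 N. I did not press a or b.
- **Opening it:** I pushed c down until the force rose sharply 37 mm below the bench top. That push peaked at about 45 N upward (about 48 N in all) with the flap well open, so the firm-flap limit did not apply. Then I drew the hand straight up, about 130 mm clear of the bench.
- **Last checks:**
  - The pad's position in the wrist image fits an angle of about 0.78 rad.
  - By eye, the other three flaps are shut and the blanks, gauge, bottle and tray have not moved.
  - The wrist force is about zero, and the robot clock read about 9 s of the 45 s allowed.
  - None of these checks failed or disagreed.

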